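# Close up the budgie treat cup and cam-lock its guard fork

## Task

Close up the loaded treat cup: put the lid on the clear cup in the wooden holder and let go of it, knob up. Then take the holder's sliding leg by its wooden dowel, pull it out over the lid until its pointer stands at the dark length mark, and, holding it there all the while, push the steel cam lever fully closed against the rail. Finish still holding the leg at the mark (it springs back if let go), and leave the other things on the table alone.

Things in the scene. Friction and masses are not known exactly. Their poses are not given: they have to be found in the camera images.
- holder: wooden treat-cup holder, fixed to the table, 315 mm long (own x), 80 mm wide rail plinth. Origin: on the table under the middle; own +x is the direction in which the leg is pulled out, own +y the side with the cam lever and the dowel, z up. The rail is 62 mm high and spans x = -150 to +55 mm; the clear cup stands at x = +115 mm
- cup_rim (a point): centre of the clear cup's mouth, at rim height, 42 mm above the table. Outer diameter 74 mm, inner 68 mm at the rim; cup 36 mm deep. When the lid is on, its disc rests on this rim
- lid_knob (a point): loose white lid with an upright round wooden knob (18 mm diameter, 30 mm tall); this point is the knob's centre, 28 mm above the lid's underside. It starts on the table, knob up. Under the knob a disc, 78 mm across, 5 mm thick, its top 15 mm below this point; under that a plug 56 mm across, 8 mm deep, that enters the cup with 6 mm of play each way. 50 to 85 g
- lid_seat (a point): centre of the underside of the lid's disc, 20 mm below the knob's centre; meets cup_rim when the lid is on
- leg: sliding aluminium leg: flat bar ending in a two-pronged fork that passes 5 mm above the lid's disc, astride the knob (36 mm between prongs). Slides only along holder +x, 0 to 130 mm; has the holder's axes, its origin at the holder's origin when fully in, as at the start. A spring pulls it back: 1.4 N at the start, 1.2 N more per 100 mm; the cam does not carry this, so it must be held
- dowel_grip (a point): point on the axis of the leg's wooden dowel (10 mm diameter), 95 mm above the table. The dowel lies level along holder y, from its wooden riser (y = 15 mm) to its free end (y = 185 mm); this point is at y = 155 mm, clear of the swung-out lever. Fingers either side of the dowel can slide along it while they keep the leg from moving
- leg_pointer (a point): the dark steel pointer bar of the leg (3 mm wide) that points across the white scale strip on the -y side of the rail; this point is over the strip. Same holder-x as the dowel's axis
- mark (a point): the dark length mark, a line 3 mm wide across the white scale strip (the strip is on the -y side of the rail). The leg is at its length when leg_pointer has the same holder-x as this point. The mark lies 80 to 110 mm from where the pointer starts and does not move
- cam_lever (a joint): steel cam lever, rad: 0 fully closed (along the rail, pointing to holder +x; stop), 0.45 to 0.65 at the start (tip swung to +y); stays where left, moves at 0.08 N m. Bar 12 mm thick, 110 mm long, at heights 62 to 87 mm: the dowel passes 8 mm (its axis) over it, and fingertips reaching lower push it shut as they slide along the dowel to the riser. Closed, its outer face is at y = 64 mm
- lever_pivot (a point): pivot axis of the cam lever, at the lever's mid height, at holder x = -70 mm, y = 58 mm
- lever_tip (a point): rounded free end of the cam lever (16 mm across), at mid height, 102 mm from the pivot; its swung-out tip reaches at most holder y = 130 mm
- dish_c (a point): bystander: white ceramic feeding dish, 100 mm across, 35 mm high; point at its middle
- rattle_center (a point): bystander: purple rattle ball, 40 mm across, resting in the dish; its centre
- peg_toy: bystander: wooden clothespin toy lying on the table, about 95 x 22 x 11 mm, origin under its middle
- cup_stack: bystander: stack of nested clear cups, 72 mm across, 89 mm high, origin under its middle
Mind the look-alikes: they are no part of the job. What is shaped like the part that bears lid_knob but yellow is not meant.

How it is judged:
On the way, in this order (a step that is already met when the one before it is completed fails the run):
1. the lid is on the cup, let go (distance between lid_seat and cup_rim below 0.01 m and height (world z) of lid_seat below 0.046 m and angle between lid_seat's own z axis and vertical below 0.08 rad and contact force between the fingers and lid below 0.05 N), for 0.2 s.
2. the leg is held at the mark, the cam lever still open (x of leg_pointer in the frame of mark between -0.005 and 0.005 m and contact force between the fingers and leg above 0.5 N and value of joint cam_lever above 0.3 rad), for 0.2 s.
3. the cam lever is closed with the leg held at the mark (x of leg_pointer in the frame of mark between -0.005 and 0.005 m and contact force between the fingers and leg above 0.5 N and value of joint cam_lever below 0.08 rad), for 0.2 s.
At the end, for the whole second after the job is handed in: The fingers still hold the leg (contact force over 0.5 N) at rest with its pointer within 5 mm of the mark, the cam lever is within 0.08 rad of fully closed, and the lid lies level on the cup's rim, within 10 mm of its centre (all of step 3 and linear speed of leg below 0.01 m/s and distance between lid_seat and cup_rim below 0.01 m and height (world z) of lid_seat below 0.046 m and angle between lid_seat's own z axis and vertical below 0.08 rad); the arm keeps its last pose, push and grip.
It fails at once if the cam lever is closed while the leg is away from the mark (value of joint cam_lever below 0.25 rad and (x of leg_pointer in the frame of mark below -0.01 m or x of leg_pointer in the frame of mark above 0.01 m)).
It fails at once if the dish, ball, clothespin toy or cup stack is moved (distance of any of dish_c, peg_toy, cup_stack from where it was at the start of the episode above 0.03 m or distance of rattle_center from where it was at the start of the episode above 0.04 m).
It also fails if it takes over 61 s, if anything falls off the work surface, if the arm or the gripper's body presses on something with over 40 N, if the wrist force passes 120 N, or if a joint passes its speed limit or range.

## Robot

A 7-joint arm with a two-finger parallel gripper is mounted at the origin on the work surface. World frame = base frame: x ahead of the robot, y to its left, z up, the work surface at z = 0. Lengths are in m, angles in rad, forces in N, time in s.
With the tool pointing down it reaches from about 0.425 to 0.875 m from the base axis. Payload 4.7 kg.
Tool frame: the origin (TCP) lies on the centre line of the jaws, within the pads' length; the fingertips stand 8 mm ahead of it and the grasp point (between the pads) lies 11 mm behind it; z points along the fingers, y is the direction in which the jaws open and shut (so a half turn about z gives the same grasp; the last joint's range is limited). The gripper opens to 87 mm and grips with 3 to 60 N. Pads are 19 mm wide; open, the fingers measure 117 mm over their backs; the gripper's body (75 mm by 190 mm) begins 51 mm behind the grasp point.
Start: joints at [1.267, 0.321, -0.07, 1.45, 0.023, 1.371, -0.057], TCP at [0.203, -0.617, 0.231] pointing down, gripper open.
Joint ranges: [-2.86, 2.86], [-0.3, 2.09], [-1.38, 1.24], [0.06, 2.45], [-1.56, 4.7], [0.09, 2.05], [-2.69, 2.69]. Speed limits (rad/s): [2.57, 2.57, 3.14, 3.14, 3.14, 3.14, 3.14].

## Interface

Orientations are given as a rotation vector (axis times angle).
In Python, from bench import ctrl, cams, workorder gives the robot as it stands. The module is installed in compiled form; this text tells all that it offers.
- The arm moves only by the tool carry_out, never from a script. Its argument "rows" is a list of rows, each an object with "offset": the shift along the tool's x, y, z in m, a list of three; "rot": the turn, a rotation vector about the tool's x, y, z in degrees, a list of three; "gripper": the opening, from 0 (shut) to 1 (fully open). In form: [{"offset": [dx, dy, dz], "rot": [rx, ry, rz], "gripper": gripper}, ...]. A call has 1 to 10 rows; each row shifts and turns the commanded pose from where the row before left it, along the tool's axes as they then stand; what a row does not reach is not made up. A row lasts 1/8 s, in which the tool goes at most 62.5 mm and 10.7 degrees, less where a joint would pass 70% of its speed; a pose out of reach is approached as far as the arm can. A call is refused whole if a number of a shift passes 0.0625 or a number of a turn 10.7, either way. A call with a gripper value outside its range is refused whole. The fingers move at their own pace and stop on an object; "grip_force" is the grip in N (left out, the last holds). Time passes only in rows, so rows that do not move let the fingers close. It gives the time, the measured TCP pose, the force and the opening at its end, in the units of the state.
- ctrl.get_state(): the state, without advancing time (a new reading comes with each control period).
- cams.get_image(name): name is "scene" or "top" or "wrist"; returns a dict with "img" (400x640x3 uint8, red, green, blue), "vfov" (degrees; the focal length in pixels is half the picture's height over the tangent of half this angle, whatever the lens; pixels are square), "cx", "cy" (the principal point, pixels), "R" (3x3) and "t" (3): a world point X has camera coordinates R X + t. Camera axes: x right, y down, z forward; pixel columns grow to the right and rows downward; lengths in m; the calibration is good to about 2 mm. The wrist camera is an equidistant fisheye: a pixel r from the principal point sees the ray r / f radians off the axis. A picture is of the moment at which its call begins. There is no depth.
- workorder.close_job(): hands the job in, once; it reports no verdict.
The state is a dict: "time": time; "joint_positions": joint angles; "qd": joint speeds; "joint_torque": joint torques, N m; "position": TCP position; "tool_rot": TCP orientation; "ft_force": force on the tool from outside, world axes, zero at the start; "torque": the same for the moment, N m; "grip_width": opening from 0.0 (shut) to 1.0 (fully open).
Only numpy, scipy, OpenCV 4.12 (cv2) and the standard library are available. Lean on these libraries where they do the work, as an engineer would, in place of code of your own. Each camera call takes 0.05 s, during which the arm holds its last target.

## Working session

There is one attempt and no reset: what is moved stays moved. The work goes in short steps, Python scripts to look and compute and a tool call to move; the robot and the scene stay as the last step left them, time stands still between calls to the robot, and variables do not carry over. Pictures are saved under pics/ and viewed, and the job is handed in when it is done.

Besides the shell and the picture viewer there is one more tool, called by a JSON object that holds its "method" and its "body", one argument or row to a line. carry_out: Moves the arm, as the interface text tells. Its arguments: {"type":"object","properties":{"rows":{"type":"array"},"grip_force":{"type":"number"}},"required":["rows"]}

```bash
mkdir -p pics; cat > h.py <<'E'
import numpy as np, cv2, json
from bench import ctrl, cams, workorder
from scipy.spatial.transform import Rotation as Ro
def snap(name,fn):
    d=cams.get_image(name); cv2.imwrite('pics/'+fn+'.png',cv2.cvtColor(d['img'],cv2.COLOR_RGB2BGR))
    np.savez('pics/'+fn+'.npz',**{k:np.array(v) for k,v in d.items()}); return d
def load(fn): 
    z=np.load('pics/'+fn+'.npz'); return {k:z[k] for k in z}
def ray(d,u,v,fish=False):
    f=200/np.tan(np.radians(float(d['vfov']))/2); x=(u-d['cx']);y=(v-d['cy'])
    if fish:
        r=np.hypot(x,y); th=r/f; c=np.array([x/r*np.sin(th),y/r*np.sin(th),np.cos(th)]) if r>0 else np.array([0,0,1.])
    else: c=np.array([x/f,y/f,1.])
    R=d['R']; return -R.T@d['t'], R.T@c/np.linalg.norm(c)
def plane(d,u,v,z,fish=False):
    o,r=ray(d,u,v,fish); return o+r*(z-o[2])/r[2]
def proj(d,X,fish=False):
    f=200/np.tan(np.radians(float(d['vfov']))/2); c=d['R']@np.asarray(X,float)+d['t']
    if fish:
        rho=np.hypot(c[0],c[1]); th=np.arctan2(rho,c[2]); return np.array([d['cx']+f*th*c[0]/rho,d['cy']+f*th*c[1]/rho])
    return np.array([d['cx']+f*c[0]/c[2],d['cy']+f*c[1]/c[2]])
def tri(rs):
    A=np.zeros((3,3));b=np.zeros(3)
    for o,r in rs:
        P=np.eye(3)-np.outer(r,r);A+=P;b+=P@o
    return np.linalg.solve(A,b)
E
python3 - <<'E'
from h import *
for n in ['scene','top','wrist']:
    d=snap(n,n+'0'); print(n,d['vfov'],d['cx'],d['cy'],-d['R'].T@d['t'])
print(ctrl.get_state())
E
```

```text
scene 50.167393040380155 316.11744746807835 195.03053159720866 [ 1.09725137 -0.18992891  0.79317851]
top 47.07873823394601 316.05789509784245 202.29069891728417 [0.38709153 0.01560849 1.20623927]
wrist 65.70646984690485 321.78952895119414 197.60024325624656 [ 0.28091659 -0.59192549  0.38463003]
{'time': 0.15, 'joint_positions': array([ 1.26713326,  0.32163815, -0.07007344,  1.45142287,  0.02262061,
        1.37082492, -0.0568802 ]), 'qd': array([-1.13375125e-03, -1.84448724e-03, -1.53352442e-03, -4.94899280e-03,
       -2.55550077e-04, -6.56451012e-04,  9.70026069e-05]), 'joint_torque': array([ 6.12220592e-04, -4.91792750e+01, -4.04146314e-01, -3.12876642e+01,
       -6.41241088e-02,  4.05081804e-02,  9.72590738e-05]), 'position': array([ 0.20289575, -0.61707083,  0.22970805]), 'tool_rot': array([-3.10056661e+00, -4.96870891e-01,  5.48914529e-04]), 'ft_force': array([-0.45194666,  0.5413868 ,  0.04622099]), 'torque': array([ 0.05366945,  0.03513478, -0.04316308]), 'grip_width': 1.0009922177517752}
```

View pics/scene0.png

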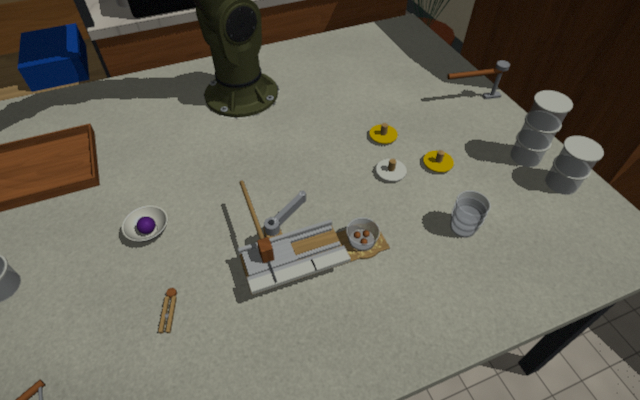

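View pics/top0.png

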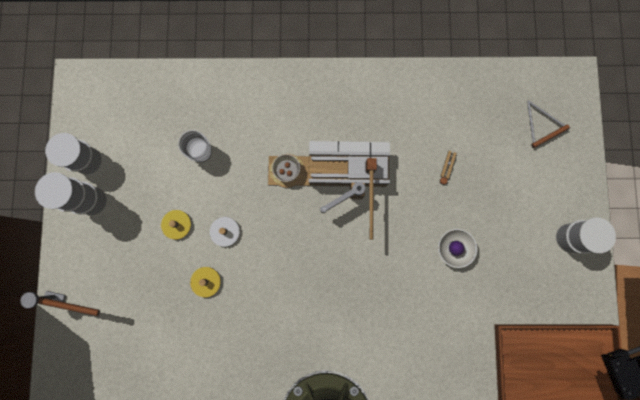

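View pics/wrist0.png

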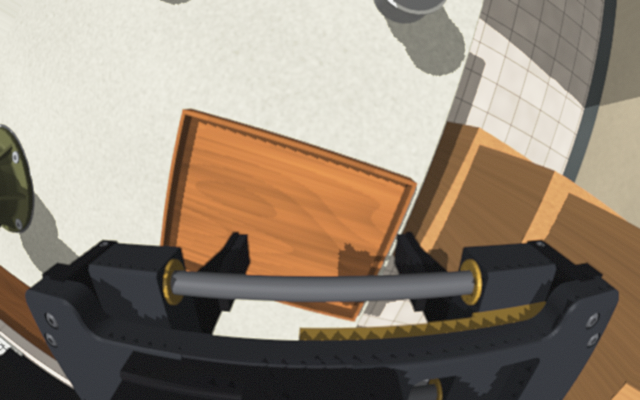

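The white lid is at scene (391,170), top (224,232). The look-alikes are two yellow lids at scene (383,133) and (438,161), top (176,225) and (206,282). I choose the white one and check it in a close crop.

```bash
python3 - <<'E'
from h import *
a=cv2.imread('pics/top0.png'); s=cv2.imread('pics/scene0.png')
c=cv2.resize(a[125:300,150:410],None,fx=3,fy=3,interpolation=cv2.INTER_CUBIC); cv2.imwrite('pics/c1.png',c)
c=cv2.resize(s[110:300,220:460],None,fx=3.3,fy=3.1,interpolation=cv2.INTER_CUBIC)
c=cv2.resize(s[110:300,220:460],None,fx=3,fy=3,interpolation=cv2.INTER_CUBIC);cv2.imwrite('pics/c2.png',c)
E
```

```text
(no output)
```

View pics/c1.png

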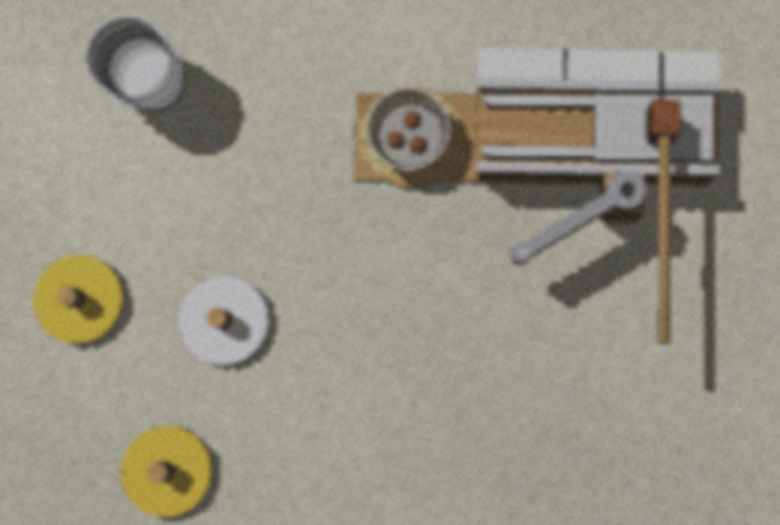

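View pics/c2.png

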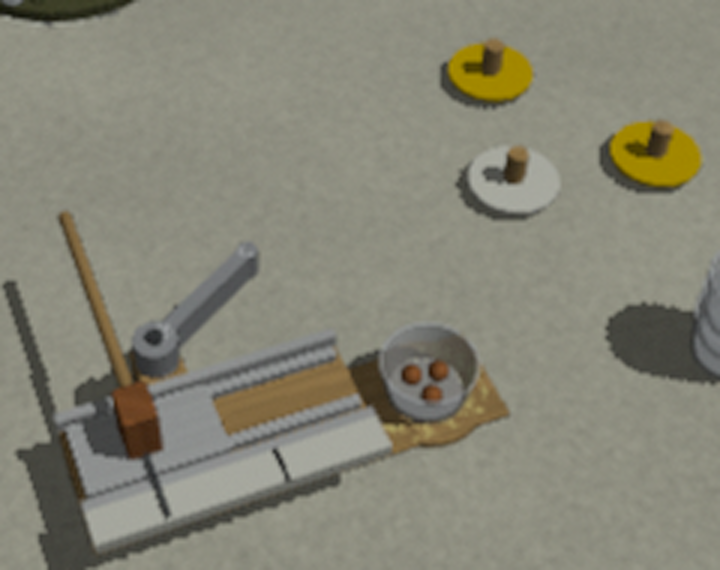

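The crop confirms the white lid (crop 1 at (225,320), crop 2 at (514,180)). Pointer and mark are the dark lines in crop 1 at (662,68) and (566,62). The dowel runs from (664,130) to (664,342), and the lever from (627,188) to (520,254).

```bash
python3 - <<'E'
from h import *
t=load('top0');s=load('scene0')
T=lambda u,v:(150+(u+.5)/3-.5,125+(v+.5)/3-.5)
S=lambda u,v:(220+(u+.5)/3-.5,110+(v+.5)/3-.5)
np.set_printoptions(precision=4,suppress=True)
def both(n,a,b,z):
    p,q=T(*a),S(*b)
    print(n,'top',plane(t,*p,z),'scene',plane(s,*q,z),'tri',tri([ray(t,*p),ray(s,*q)]))
both('knobtop',(218,318),(517,153),.043)   # lid on table: underside plug? 
both('riser top',(664,118),(136,395),.1)
both('dowel end',(664,342),(65,216),.095)
both('pivot',(628,189),(154,336),.087)
both('tip',(519,254),(248,252),.087)
both('mark mid',(566,64),(282,464),.062)
both('pointer',(662,72),(157,487),.062)
both('cup rim c',(409,131),(429,362),.042)
# strip edges
for p in [(479,48),(719,51),(479,88),(719,90)]: print('strip',plane(t,*T(*p),.062))
for p in [(479,176-8),(719,171)]: print('rail',plane(t,*T(*p),.062))
# disc centre from masks
for d,nm,box in((t,'top',(200,210,250,255)),(s,'scene',(370,155,412,187))):
    im=d['img'].astype(int);m=((im.min(2)>150)&(im.max(2)-im.min(2)<25)).astype(np.uint8)
    u0,v0,u1,v1=box;mm=np.zeros_like(m);mm[v0:v1,u0:u1]=m[v0:v1,u0:u1]
    c,_=cv2.findContours(mm,cv2.RETR_EXTERNAL,cv2.CHAIN_APPROX_NONE);c=max(c,key=cv2.contourArea)
    e=cv2.fitEllipse(cv2.convexHull(c));print(nm,e,[plane(d,*e[0],z) for z in(.013,)])
E
```

```text
knobtop top [0.4666 0.2623 0.043 ] scene [0.4677 0.2627 0.043 ] tri [0.4668 0.2629 0.042 ]
riser top top [ 0.6253 -0.1113  0.1   ] scene [ 0.6188 -0.1084  0.1   ] tri [ 0.6238 -0.1099  0.1075]
dowel end top [ 0.4426 -0.1086  0.095 ] scene [ 0.4435 -0.1084  0.095 ] tri [ 0.4427 -0.1085  0.0942]
pivot top [ 0.5687 -0.0822  0.087 ] scene [ 0.5677 -0.0806  0.087 ] tri [ 0.5686 -0.0815  0.0885]
tip top [0.5152 0.0077 0.087 ] scene [0.5207 0.0064 0.087 ] tri [0.5159 0.0078 0.0812]
mark mid top [ 0.6806 -0.0332  0.062 ] scene [ 0.6813 -0.0312  0.062 ] tri [ 0.681  -0.0322  0.062 ]
pointer top [ 0.6733 -0.1147  0.062 ] scene [ 0.6667 -0.113   0.062 ] tri [ 0.6713 -0.1138  0.0699]
cup rim c top [0.6272 0.1016 0.042 ] scene [0.6309 0.1026 0.042 ] tri [0.6284 0.1029 0.0385]
strip [0.695  0.0408 0.062 ]
strip [ 0.6914 -0.1635  0.062 ]
strip [0.6601 0.0408 0.062 ]
strip [ 0.6575 -0.1627  0.062 ]
rail [0.5911 0.0409 0.062 ]
rail [ 0.5878 -0.1611  0.062 ]
top ((218.4013671875, 226.86614990234375), (32.150177001953125, 43.976749420166016), 134.91998291015625) [array([0.4786, 0.2791, 0.013 ])]
scene ((390.8623046875, 169.1802215576172), (20.206497192382812, 29.410757064819336), 100.41307067871094) [array([0.4683, 0.2635, 0.013 ])]
```

{"method": "carry_out", "body": {
  "rows": [
    {"offset": [0, 0, 0], "rot": [0, 0, 9.55], "gripper": 0.6},
    {"offset": [0, 0, 0], "rot": [0, 0, 9.55], "gripper": 0.6},
    {"offset": [0.0367, -0.0277, 0], "rot": [0, 0, 0], "gripper": 0.6},
    {"offset": [0.0367, -0.0277, 0], "rot": [0, 0, 0], "gripper": 0.6},
    {"offset": [0.0367, -0.0277, 0], "rot": [0, 0, 0], "gripper": 0.6},
    {"offset": [0.0367, -0.0277, 0], "rot": [0, 0, 0], "gripper": 0.6},
    {"offset": [0.0367, -0.0277, 0], "rot": [0, 0, 0], "gripper": 0.6},
    {"offset": [0.0367, -0.0277, 0], "rot": [0, 0, 0], "gripper": 0.6},
    {"offset": [0.0367, -0.0277, 0], "rot": [0, 0, 0], "gripper": 0.6},
    {"offset": [0.0367, -0.0277, 0], "rot": [0, 0, 0], "gripper": 0.6}
  ]
}}

```text
time: 1.4
position: [0.501, -0.3995, 0.2302]
tool_rot: [-3.141, 0.025, 0.001]
ft_force: [0.9, 0.1, 0.3]
grip_width: 0.599
```

{"method": "carry_out", "body": {
  "rows": [
    {"offset": [0, -0.055, 0], "rot": [0, 0, 0], "gripper": 0.6},
    {"offset": [0, -0.055, 0], "rot": [0, 0, 0], "gripper": 0.6},
    {"offset": [0, -0.055, 0], "rot": [0, 0, 0], "gripper": 0.6},
    {"offset": [0, -0.055, 0], "rot": [0, 0, 0], "gripper": 0.6},
    {"offset": [0, -0.055, 0], "rot": [0, 0, 0], "gripper": 0.6},
    {"offset": [0, -0.055, 0], "rot": [0, 0, 0], "gripper": 0.6},
    {"offset": [0, -0.055, 0], "rot": [0, 0, 0], "gripper": 0.6},
    {"offset": [0, -0.055, 0], "rot": [0, 0, 0], "gripper": 0.6},
    {"offset": [0, -0.055, 0], "rot": [0, 0, 0], "gripper": 0.6},
    {"offset": [0, -0.055, 0], "rot": [0, 0, 0], "gripper": 0.6}
  ]
}}

```text
time: 2.65
position: [0.5083, 0.151, 0.2305]
tool_rot: [3.141, -0.025, 0.0]
ft_force: [0.4, 0.5, -1.0]
grip_width: 0.603
```

```bash
cat >> h.py <<'E'
np.set_printoptions(precision=4,suppress=True)
def st(goal=None):
    s=ctrl.get_state();R=Ro.from_rotvec(s['tool_rot']).as_matrix()
    print('t',round(s['time'],2),'p',s['position'],'F',s['ft_force'],'w',round(float(s['grip_width']),3))
    print('xaxis',R[:,0],'z',R[:,2])
    if goal is not None: print('off',R.T@(np.array(goal)-s['position']))
    return s,R
E
python3 -c "
from h import *
snap('wrist','wrist1'); st([.467,.263,.07])"
```

```text
t 2.7 p [0.5067 0.1608 0.2309] F [-1.8913  6.5278  0.4694] w 0.597
xaxis [ 1.     -0.0055  0.0005] z [ 0.0005  0.0063 -1.    ]
off [-0.0404 -0.101   0.1615]
```

View pics/wrist1.png

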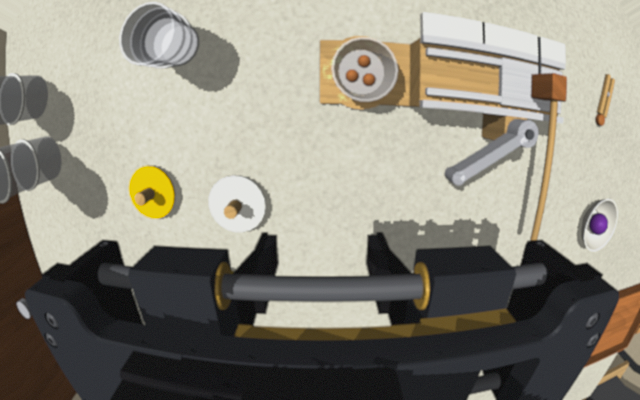

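The wrist view shows the lid at (237,205) with its knob at (232,208), the cup at (365,70), the mark at (484,33) and the pointer at (541,50). The arm was still moving when it was taken, so I settle and measure again.

{"method": "carry_out", "body": {
  "rows": [
    {"offset": [0, 0, 0], "rot": [0, 0, 0], "gripper": 0.6},
    {"offset": [0, 0, 0], "rot": [0, 0, 0], "gripper": 0.6}
  ]
}}

```text
time: 2.95
position: [0.5088, 0.148, 0.2302]
tool_rot: [3.14, -0.027, -0.001]
ft_force: [0.6, -1.2, -0.3]
grip_width: 0.599
```

```bash
python3 -c "
from h import *
d=snap('wrist','wrist2'); st([.467,.263,.07])
a=d['img'][...,::-1]
c=cv2.resize(a[0:240,110:310],None,fx=2.5,fy=2.5,interpolation=cv2.INTER_CUBIC); cv2.imwrite('pics/c3.png',c)
c=cv2.resize(a[0:200,310:570],None,fx=3,fy=3,interpolation=cv2.INTER_CUBIC); cv2.imwrite('pics/c4.png',c)"
```

```text
t 3.0 p [0.5089 0.1476 0.2302] F [ 0.2498  0.0644 -0.0014] w 0.601
xaxis [ 0.9998 -0.0182 -0.0005] z [-0.0005 -0.0009 -1.    ]
off [-0.0439 -0.1147  0.1601]
```

View pics/c3.png

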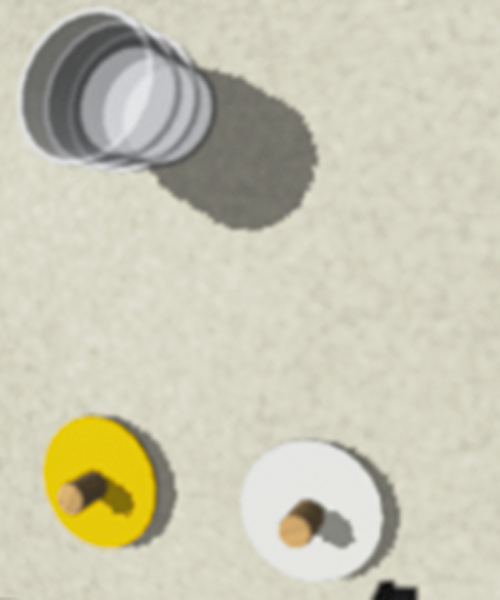

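View pics/c4.png

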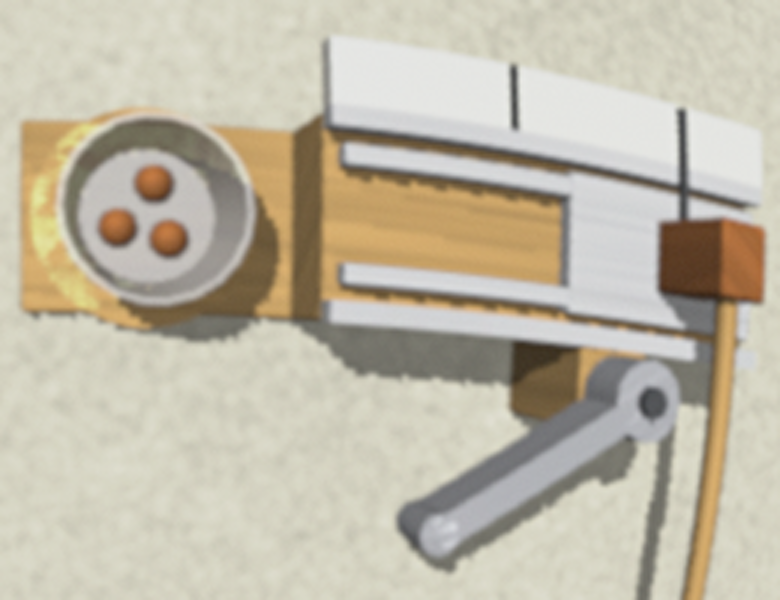

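```bash
python3 - <<'E'
from h import *
d=load('wrist2')
A=lambda u,v:(110+(u+.5)/2.5-.5,(v+.5)/2.5-.5)
B=lambda u,v:(310+(u+.5)/3-.5,(v+.5)/3-.5)
P=lambda n,p,z:print(n,plane(d,*p,z,True))
P('knobtop',A(294,531),.043);P('disc',A(312,510),.013)
P('cuprim',B(159,209),.042);P('mark',B(514,97),.062);P('mark hi',B(514,66),.062);P('mark lo',B(514,127),.062)
for z in(.062,.066,.07):P('ptr %s'%z,B(682,130),z)
P('pivot',B(652,402),.087);P('tip',B(438,535),.087)
P('strip L',B(327,38),.062);P('strip L2',B(327,126),.062);P('strip R',B(762,130),.062)
E
```

```text
knobtop [0.4675 0.2631 0.043 ]
disc [0.4683 0.262  0.013 ]
cuprim [0.6294 0.1011 0.042 ]
mark [ 0.6812 -0.0335  0.062 ]
mark hi [ 0.6939 -0.0342  0.062 ]
mark lo [ 0.6691 -0.0329  0.062 ]
ptr 0.062 [ 0.6825 -0.1169  0.062 ]
ptr 0.066 [ 0.6814 -0.1137  0.066 ]
ptr 0.07 [ 0.6803 -0.1104  0.07  ]
pivot [ 0.5691 -0.0837  0.087 ]
tip [0.5171 0.0062 0.087 ]
strip L [0.6942 0.0418 0.062 ]
strip L2 [0.6604 0.043  0.062 ]
strip R [ 0.6927 -0.1659  0.062 ]
```

{"method": "carry_out", "body": {
  "rows": [
    {"offset": [-0.0145, -0.0382, 0], "rot": [0, 0, 0], "gripper": 0.6},
    {"offset": [-0.0145, -0.0382, 0.03], "rot": [0, 0, 0], "gripper": 0.6},
    {"offset": [-0.0145, -0.0382, 0.05], "rot": [0, 0, 0], "gripper": 0.6},
    {"offset": [0, 0, 0.05], "rot": [0, 0, 0], "gripper": 0.6},
    {"offset": [0, 0, 0.02], "rot": [0, 0, 0], "gripper": 0.6},
    {"offset": [0, 0, 0], "rot": [0, 0, 0], "gripper": 0.6},
    {"offset": [0, 0, 0], "rot": [0, 0, 0], "gripper": 0.6}
  ]
}}

```text
time: 3.88
position: [0.4692, 0.2634, 0.084]
tool_rot: [-3.14, 0.027, -0.005]
ft_force: [1.0, -0.2, 0.3]
grip_width: 0.6
```

```bash
python3 -c "
from h import *
d=snap('wrist','wrist3'); st([.4674,.2628,.0245])"
```

```text
t 3.92 p [0.4692 0.2636 0.0842] F [ 0.3867 -0.0328  0.1668] w 0.602
xaxis [ 0.9998 -0.0171  0.0034] z [ 0.0034  0.0011 -1.    ]
off [-0.002   0.0009  0.0597]
```

View pics/wrist3.png

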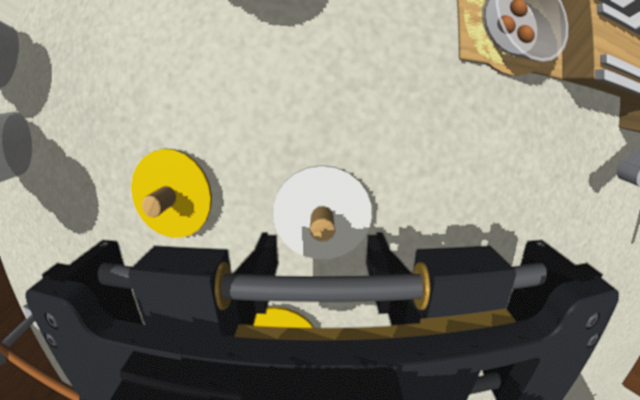

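The knob at (322,225) is centred between the jaws. Now I go down and grip.

{"method": "carry_out", "body": {
  "rows": [
    {"offset": [-0.002, 0.001, 0.03], "rot": [0, 0, 0], "gripper": 0.6},
    {"offset": [0, 0, 0.02], "rot": [0, 0, 0], "gripper": 0.6},
    {"offset": [0, 0, 0.01], "rot": [0, 0, 0], "gripper": 0.6},
    {"offset": [0, 0, 0], "rot": [0, 0, 0], "gripper": 0.6},
    {"offset": [0, 0, 0], "rot": [0, 0, 0], "gripper": 0.6}
  ],
  "grip_force": 15
}}

```text
time: 4.55
position: [0.4658, 0.2629, 0.0226]
tool_rot: [-3.141, 0.024, -0.001]
ft_force: [-0.1, 0.3, 0.4]
grip_width: 0.598
```

{"method": "carry_out", "body": {
  "rows": [
    {"offset": [0, 0, 0], "rot": [0, 0, 0], "gripper": 0},
    {"offset": [0, 0, 0], "rot": [0, 0, 0], "gripper": 0},
    {"offset": [0, 0, 0], "rot": [0, 0, 0], "gripper": 0},
    {"offset": [0, 0, 0], "rot": [0, 0, 0], "gripper": 0},
    {"offset": [0, 0, 0], "rot": [0, 0, 0], "gripper": 0},
    {"offset": [0, 0, 0], "rot": [0, 0, 0], "gripper": 0}
  ],
  "grip_force": 15
}}

```text
time: 5.3
position: [0.4654, 0.2626, 0.0221]
tool_rot: [3.141, -0.024, 0.0]
ft_force: [0.0, 0.3, 0.5]
grip_width: 0.202
```

{"method": "carry_out", "body": {
  "rows": [
    {"offset": [0, 0, -0.03], "rot": [0, 0, 0], "gripper": 0},
    {"offset": [0, 0, -0.04], "rot": [0, 0, 0], "gripper": 0},
    {"offset": [0, 0, -0.03], "rot": [0, 0, 0], "gripper": 0},
    {"offset": [0.041, 0.0395, 0], "rot": [0, 0, 0], "gripper": 0},
    {"offset": [0.041, 0.0395, 0], "rot": [0, 0, 0], "gripper": 0},
    {"offset": [0.041, 0.0395, 0], "rot": [0, 0, 0], "gripper": 0},
    {"offset": [0.041, 0.0395, 0], "rot": [0, 0, 0], "gripper": 0},
    {"offset": [0, 0, 0], "rot": [0, 0, 0], "gripper": 0},
    {"offset": [0, 0, 0], "rot": [0, 0, 0], "gripper": 0},
    {"offset": [0, 0, 0], "rot": [0, 0, 0], "gripper": 0}
  ]
}}

```text
time: 6.55
position: [0.6259, 0.1038, 0.1221]
tool_rot: [-3.141, 0.02, 0.001]
ft_force: [0.2, -0.3, -0.5]
grip_width: 0.206
```

```bash
python3 -c "
from h import *
d=snap('wrist','wrist4'); st([.627,.102,.0561]);snap('scene','scene4')
d=snap('top','top4')
c=cv2.resize(load('scene4')['img'][150:310,220:460,::-1],None,fx=3,fy=3);cv2.imwrite('pics/c5.png',c)"
```

```text
t 6.6 p [0.626  0.1038 0.1223] F [-0.2871 -0.714  -0.1237] w 0.201
xaxis [ 0.9999 -0.0128 -0.0002] z [-0.0002  0.0002 -1.    ]
off [0.001  0.0018 0.0662]
```

View pics/wrist4.png

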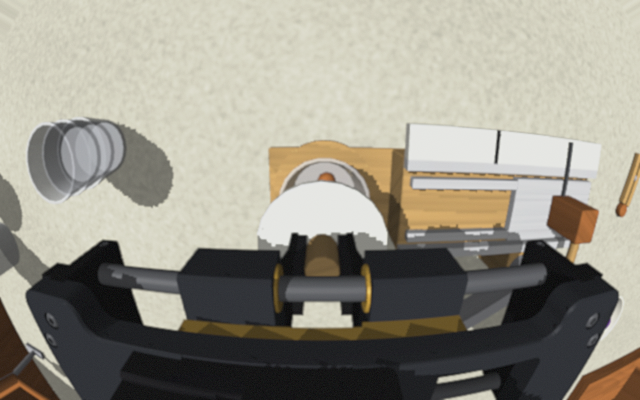

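View pics/c5.png

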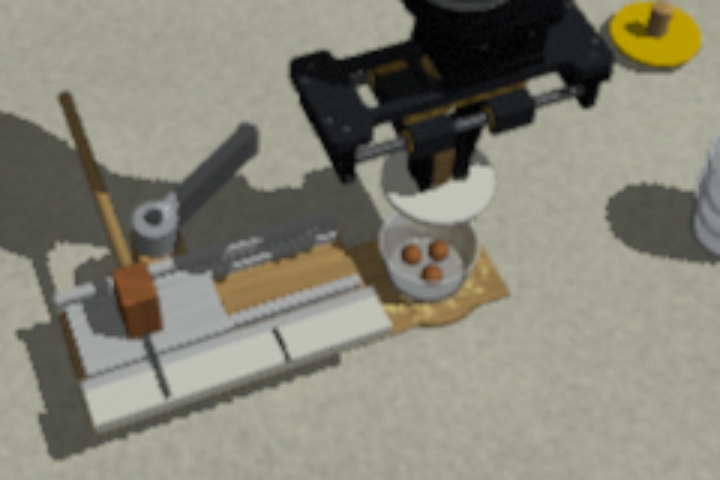

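```bash
python3 -c "
from h import *
d=load('scene4')
for p in[(439,185)]: print(plane(d,220+p[0]/3,150+p[1]/3,.113))
w=load('wrist4')
# predict disc outline given centre
for cx in(.625,.628,.631):
  pts=[proj(w,[cx+.039*np.cos(a),.104+.039*np.sin(a),.113],True) for a in np.linspace(0,np.pi*2,73)]
  pts=np.array(pts);print(cx,pts[pts[:,1].argmin()],pts[:,0].min(),pts[:,0].max())
m=(w['img'].min(2)>185)[175:250,240:400];ys,xs=np.where(m);print(ys.min()+175,xs.min()+240,xs.max()+240)
"
```

```text
[0.6359 0.1022 0.113 ]
0.625 [320.1997 185.0048] 255.9428279263492 386.3825500752258
0.628 [320.1248 179.7005] 255.47341745441562 386.7222008988016
0.631 [320.0495 174.3506] 255.00795004785323 387.0564879038846
175 240 386
```

By the wrist view the lid centre is about (0.6275, 0.104), close to the cup at (0.629, 0.102). I correct 1–2 mm and lower it.

{"method": "carry_out", "body": {
  "rows": [
    {"offset": [0.0015, 0.0018, 0.02], "rot": [0, 0, 0], "gripper": 0},
    {"offset": [0, 0, 0.02], "rot": [0, 0, 0], "gripper": 0},
    {"offset": [0, 0, 0.01], "rot": [0, 0, 0], "gripper": 0},
    {"offset": [0, 0, 0.008], "rot": [0, 0, 0], "gripper": 0},
    {"offset": [0, 0, 0.007], "rot": [0, 0, 0], "gripper": 0},
    {"offset": [0, 0, 0.001], "rot": [0, 0, 0], "gripper": 0},
    {"offset": [0, 0, 0], "rot": [0, 0, 0], "gripper": 0},
    {"offset": [0, 0, 0], "rot": [0, 0, 0], "gripper": 0}
  ]
}}

```text
time: 7.7
position: [0.6286, 0.1001, 0.0564]
tool_rot: [3.141, -0.024, 0.001]
ft_force: [0.2, 0.2, -1.4]
grip_width: 0.202
```

```bash
python3 -c "
from h import *
snap('scene','scene5');st()
c=cv2.resize(load('scene5')['img'][150:310,220:460,::-1],None,fx=3,fy=3);cv2.imwrite('pics/c6.png',c)"
```

```text
t 7.75 p [0.6285 0.1002 0.0564] F [ 0.593   0.0386 -0.8352] w 0.205
xaxis [ 0.9999 -0.0155  0.0005] z [ 0.0005 -0.0001 -1.    ]
```

View pics/c6.png

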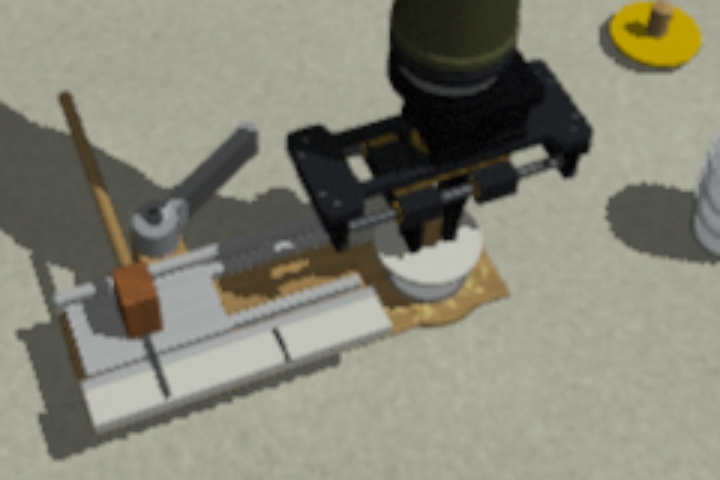

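{"method": "carry_out", "body": {
  "rows": [
    {"offset": [0, -0.001, 0.001], "rot": [0, 0, 0], "gripper": 0},
    {"offset": [0, 0, 0], "rot": [0, 0, 0], "gripper": 0.25},
    {"offset": [0, 0, 0], "rot": [0, 0, 0], "gripper": 0.45},
    {"offset": [0, 0, 0], "rot": [0, 0, 0], "gripper": 0.45},
    {"offset": [0, 0, 0], "rot": [0, 0, 0], "gripper": 0.45},
    {"offset": [0, 0, -0.02], "rot": [0, 0, 0], "gripper": 0.45},
    {"offset": [0, 0, -0.04], "rot": [0, 0, 0], "gripper": 0.45},
    {"offset": [0, 0, -0.05], "rot": [0, 0, 0], "gripper": 0.45},
    {"offset": [0, 0, -0.02], "rot": [0, 0, 0], "gripper": 0.45},
    {"offset": [0, 0, 0], "rot": [0, 0, 0], "gripper": 0.45}
  ]
}}

```text
time: 9.0
position: [0.6293, 0.1009, 0.1871]
tool_rot: [3.141, -0.025, 0.005]
ft_force: [0.6, 0.2, -0.6]
grip_width: 0.449
```

```bash
python3 -c "
from h import *
snap('scene','scene6');snap('wrist','wrist6');st([.47,-.1125,.2])
c=cv2.resize(load('scene6')['img'][150:310,220:460,::-1],None,fx=3,fy=3);cv2.imwrite('pics/c7.png',c)"
```

```text
t 9.1 p [0.6275 0.1005 0.1837] F [ 0.0033  0.3938 -0.041 ] w 0.445
xaxis [ 0.9999 -0.0159 -0.0024] z [-0.0024 -0.0009 -1.    ]
off [-0.1541  0.2155 -0.0158]
```

View pics/c7.png

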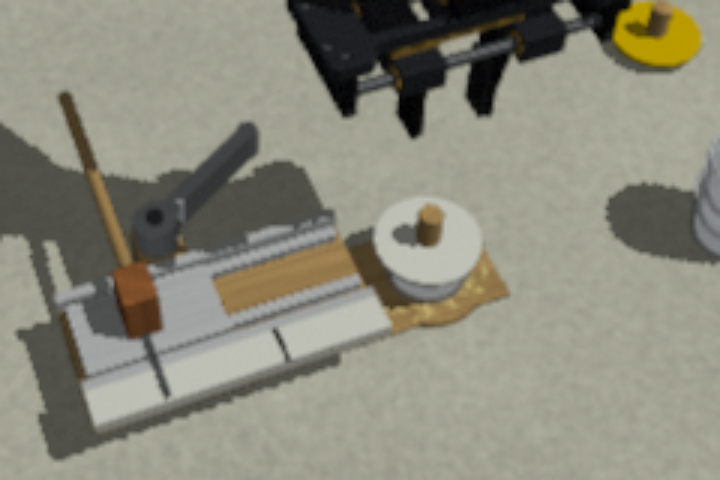

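View pics/wrist6.png

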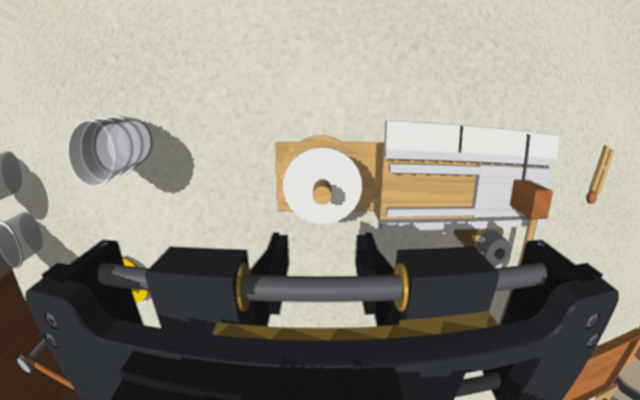

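The lid sits level on the cup, knob up (scene crop (431,225); wrist (322,190)). I check its position and move over the dowel at a safe height.

```bash
python3 -c "
from h import *
s=load('scene6');w=load('wrist6');t=load('top0')
a=ray(s,220+431/3,150+211/3);b=ray(w,322,196,True);print('knobtop',tri([a,b]),plane(s,220+431/3,150+211/3,.077),plane(w,322,196,.077,True))
print('disc',plane(w,322,185,.047,True))
T=lambda u,v:(150+(u+.5)/3-.5,125+(v+.5)/3-.5)
for q in[(664,150),(664,250),(664,320),(664,342)]: print('dowel',plane(t,*T(*q),.095))
# dowel centroid by colour row-wise in top
im=t['img'].astype(int)
for v in range(185,238,8):
  r=im[v,362:382];k=(r[:,0]-r[:,2]).clip(25)-25;u=362+(k*np.arange(20)).sum()/k.sum();print(v,u,plane(t,u,v,.095))
"
```

```text
knobtop [0.6312 0.1007 0.0797] [0.6302 0.1022 0.077 ] [0.6298 0.1002 0.077 ]
disc [0.6318 0.1002 0.047 ]
dowel [ 0.5996 -0.1114  0.095 ]
dowel [ 0.5171 -0.11    0.095 ]
dowel [ 0.4603 -0.109   0.095 ]
dowel [ 0.4426 -0.1086  0.095 ]
185 370.78740157480314 [ 0.5739 -0.1105  0.095 ]
193 370.7117117117117 [ 0.5541 -0.1099  0.095 ]
201 370.7433628318584 [ 0.5343 -0.1097  0.095 ]
209 370.65714285714284 [ 0.5147 -0.1091  0.095 ]
217 370.75257731958766 [ 0.4951 -0.109   0.095 ]
225 370.87209302325584 [ 0.4757 -0.1089  0.095 ]
233 370.7032967032967 [ 0.4563 -0.1082  0.095 ]
```

{"method": "carry_out", "body": {
  "rows": [
    {"offset": [-0.0255, 0.0358, 0], "rot": [0, 0, 0], "gripper": 0.45},
    {"offset": [-0.0255, 0.0358, 0], "rot": [0, 0, 0], "gripper": 0.45},
    {"offset": [-0.0255, 0.0358, 0], "rot": [0, 0, 0], "gripper": 0.45},
    {"offset": [-0.0255, 0.0358, 0], "rot": [0, 0, 0], "gripper": 0.45},
    {"offset": [-0.0255, 0.0358, 0], "rot": [0, 0, 0], "gripper": 0.45},
    {"offset": [-0.0255, 0.0358, 0], "rot": [0, 0, 0], "gripper": 0.45},
    {"offset": [0, 0, 0], "rot": [0, 0, 0], "gripper": 0.45},
    {"offset": [0, 0, 0], "rot": [0, 0, 0], "gripper": 0.45},
    {"offset": [0, 0, 0], "rot": [0, 0, 0], "gripper": 0.45}
  ]
}}

```text
time: 10.22
position: [0.4724, -0.1098, 0.1845]
tool_rot: [-3.141, 0.021, 0.001]
ft_force: [-0.1, 0.9, -0.4]
grip_width: 0.452
```

```bash
python3 -c "
from h import *
snap('scene','scene7');snap('wrist','wrist7');st([.47,-.1105,.082])"
```

```text
t 10.32 p [ 0.4724 -0.1101  0.1848] F [-0.4728  0.9509  0.6455] w 0.446
xaxis [ 0.9999 -0.0134 -0.0005] z [-0.0005  0.0006 -1.    ]
off [-0.0024  0.0005  0.1028]
```

View pics/wrist7.png

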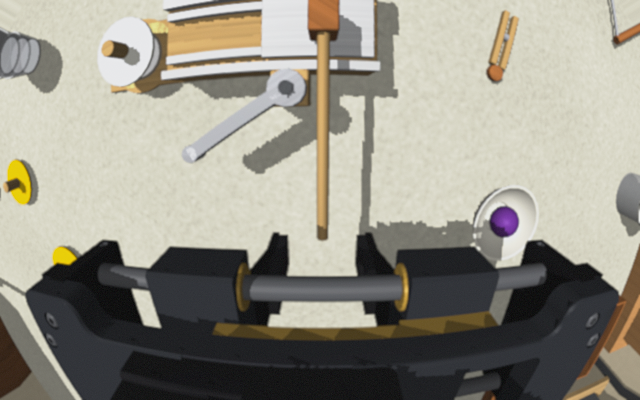

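View pics/scene7.png

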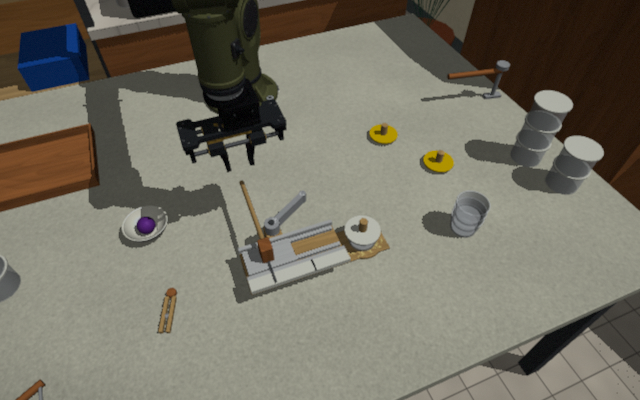

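The dowel is centred between the jaws (wrist column 322), so I lower and grip.

{"method": "carry_out", "body": {
  "rows": [
    {"offset": [0, 0.0005, 0.04], "rot": [0, 0, 0], "gripper": 0.45},
    {"offset": [0, 0, 0.04], "rot": [0, 0, 0], "gripper": 0.45},
    {"offset": [0, 0, 0.022], "rot": [0, 0, 0], "gripper": 0.45},
    {"offset": [0, 0, 0], "rot": [0, 0, 0], "gripper": 0.45},
    {"offset": [0, 0, 0], "rot": [0, 0, 0], "gripper": 0},
    {"offset": [0, 0, 0], "rot": [0, 0, 0], "gripper": 0},
    {"offset": [0, 0, 0], "rot": [0, 0, 0], "gripper": 0},
    {"offset": [0, 0, 0], "rot": [0, 0, 0], "gripper": 0},
    {"offset": [0, 0, 0], "rot": [0, 0, 0], "gripper": 0}
  ],
  "grip_force": 10
}}

```text
time: 11.45
position: [0.4726, -0.1104, 0.0838]
tool_rot: [-3.14, 0.023, -0.001]
ft_force: [-0.7, 5.1, 5.3]
grip_width: 0.109
```

```bash
python3 -c "
from h import *
snap('scene','scene8');st()
c=cv2.resize(load('scene8')['img'][130:310,200:440,::-1],None,fx=3,fy=3);cv2.imwrite('pics/c8.png',c)"
```

```text
t 11.5 p [ 0.4726 -0.1104  0.0837] F [-1.6107  5.9064  5.1036] w 0.111
xaxis [ 0.9999 -0.0147  0.0008] z [ 0.0008  0.0012 -1.    ]
```

View pics/c8.png

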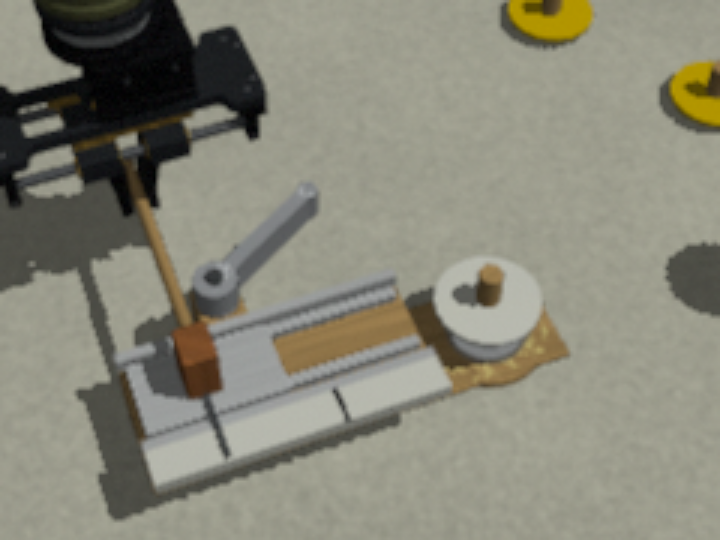

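Gripped: the opening is 9.6 mm, against a 10 mm dowel. Now I pull about 80 mm along holder +x (tool −y).

{"method": "carry_out", "body": {
  "rows": [
    {"offset": [0, -0.005, 0], "rot": [0, 0, 0], "gripper": 0},
    {"offset": [0, -0.01, 0], "rot": [0, 0, 0], "gripper": 0},
    {"offset": [0, -0.012, 0], "rot": [0, 0, 0], "gripper": 0},
    {"offset": [0, -0.013, 0], "rot": [0, 0, 0], "gripper": 0},
    {"offset": [0, -0.013, 0], "rot": [0, 0, 0], "gripper": 0},
    {"offset": [0, -0.012, 0], "rot": [0, 0, 0], "gripper": 0},
    {"offset": [0, -0.01, 0], "rot": [0, 0, 0], "gripper": 0},
    {"offset": [0, -0.005, 0], "rot": [0, 0, 0], "gripper": 0},
    {"offset": [0, 0, 0], "rot": [0, 0, 0], "gripper": 0},
    {"offset": [0, 0, 0], "rot": [0, 0, 0], "gripper": 0}
  ]
}}

```text
time: 12.75
position: [0.4739, -0.0326, 0.0837]
tool_rot: [3.14, -0.025, 0.002]
ft_force: [-0.1, -2.3, 5.6]
grip_width: 0.111
```

```bash
python3 -c "
from h import *
snap('scene','scene9');snap('wrist','wrist9');snap('top','top9');st()
c=cv2.resize(load('scene9')['img'][180:300,230:400,::-1],None,fx=4,fy=4,interpolation=cv2.INTER_CUBIC);cv2.imwrite('pics/c9.png',c)
c=cv2.resize(load('top9')['img'][125:245,260:410,::-1],None,fx=5,fy=5,interpolation=cv2.INTER_CUBIC);cv2.imwrite('pics/c9t.png',c)
"
```

```text
t 12.9 p [ 0.4739 -0.0326  0.0837] F [-0.712  -1.891   5.5124] w 0.11
xaxis [ 0.9999 -0.0161  0.0014] z [ 0.0014 -0.0018 -1.    ]
```

View pics/c9.png

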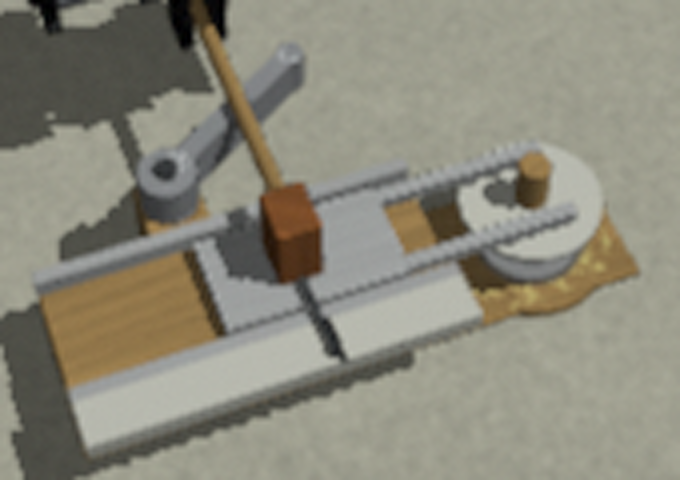

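View pics/wrist9.png

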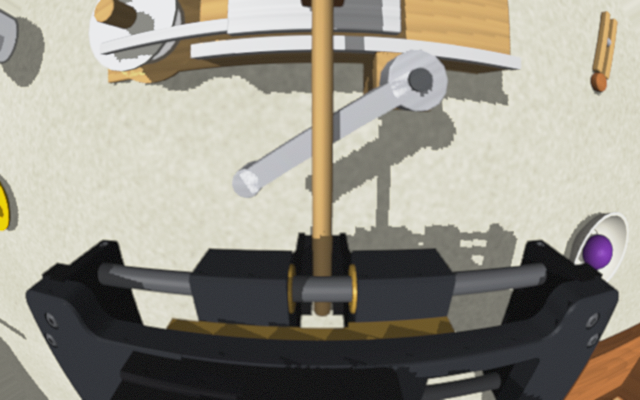

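View pics/c9t.png

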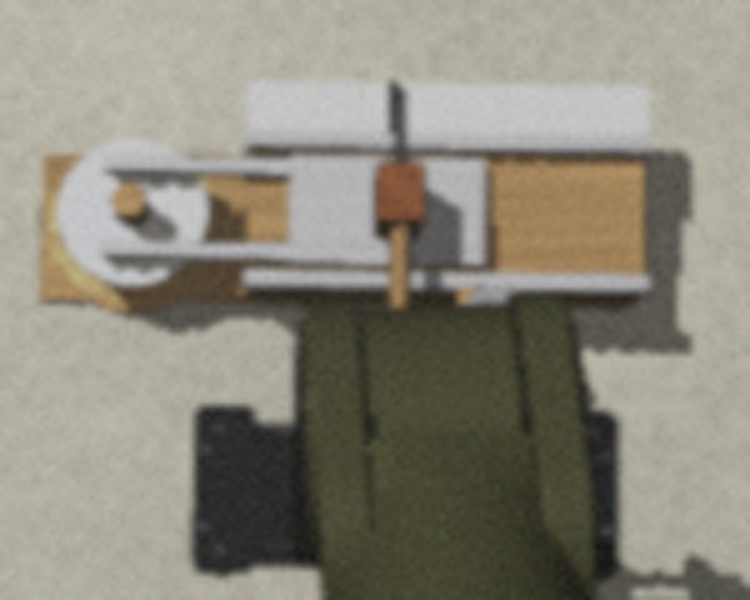

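The pointer stands about 2.5 mm short of the mark (top crop: pointer at column 401, mark at about 395, 0.5 mm per pixel), which agrees with the computed remainder. I correct that and relieve the downward push.

{"method": "carry_out", "body": {
  "rows": [
    {"offset": [0, -0.0027, -0.0015], "rot": [0, 0, 0], "gripper": 0},
    {"offset": [0, 0, 0], "rot": [0, 0, 0], "gripper": 0},
    {"offset": [0, 0, 0], "rot": [0, 0, 0], "gripper": 0},
    {"offset": [0, 0, 0], "rot": [0, 0, 0], "gripper": 0}
  ]
}}

```text
time: 13.4
position: [0.4739, -0.0294, 0.084]
tool_rot: [3.141, -0.025, 0.003]
ft_force: [5.3, -2.7, -5.7]
grip_width: 0.107
```

```bash
python3 -c "
from h import *
snap('scene','scene10');snap('top','top10');st()
a=cv2.resize(load('scene10')['img'][230:280,280:340,::-1],None,fx=8,fy=8,interpolation=cv2.INTER_CUBIC)
c=cv2.resize(load('top10')['img'][130:180,310:350,::-1],None,fx=8,fy=8,interpolation=cv2.INTER_CUBIC);cv2.imwrite('pics/c10.png',np.hstack([a,c]))
"
```

```text
t 13.5 p [ 0.4739 -0.0294  0.0839] F [ 5.1535 -2.4678 -4.9667] w 0.113
xaxis [ 0.9999 -0.0158  0.0017] z [ 0.0017 -0.0004 -1.    ]
```

View pics/c10.png

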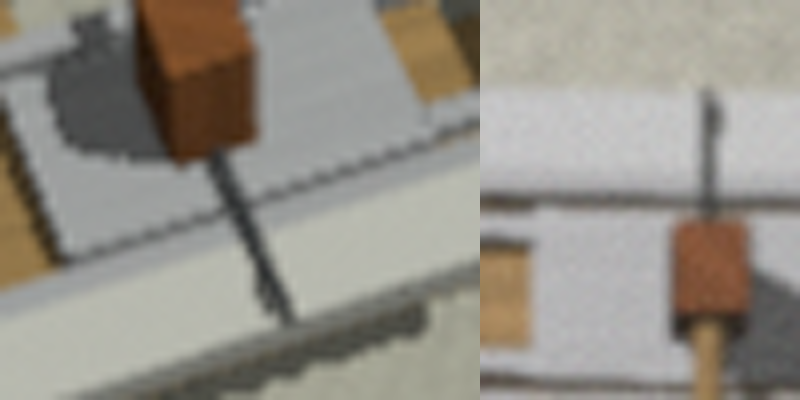

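The pointer is on the mark within about 1 mm in both views. I slide along the dowel toward the riser, in stages.

{"method": "carry_out", "body": {
  "rows": [
    {"offset": [0.004, 0, 0.0007], "rot": [0, 0, 0], "gripper": 0},
    {"offset": [0.005, 0, 0], "rot": [0, 0, 0], "gripper": 0},
    {"offset": [0.006, 0, 0], "rot": [0, 0, 0], "gripper": 0},
    {"offset": [0.006, 0, 0], "rot": [0, 0, 0], "gripper": 0},
    {"offset": [0.006, 0, 0], "rot": [0, 0, 0], "gripper": 0},
    {"offset": [0.005, 0, 0], "rot": [0, 0, 0], "gripper": 0},
    {"offset": [0.004, 0, 0], "rot": [0, 0, 0], "gripper": 0},
    {"offset": [0, 0, 0], "rot": [0, 0, 0], "gripper": 0}
  ],
  "grip_force": 7
}}

```text
time: 14.5
position: [0.5028, -0.03, 0.0807]
tool_rot: [3.141, -0.025, -0.023]
ft_force: [-9.7, -2.3, -2.5]
grip_width: 0.109
```

```bash
python3 -c "
from h import *
snap('scene','scene11');snap('wrist','wrist11');st([.4739+.036,-.0294-.036*.0157,.084])
c=cv2.resize(load('scene11')['img'][180:300,230:400,::-1],None,fx=4,fy=4,interpolation=cv2.INTER_CUBIC);cv2.imwrite('pics/c11.png',c)
"
```

```text
t 14.6 p [ 0.5028 -0.03    0.0807] F [-7.9601 -3.0165 -2.2055] w 0.108
xaxis [ 0.9998 -0.0161 -0.0144] z [-0.0144 -0.0005 -0.9999]
off [ 0.007  -0.0002 -0.0034]
```

View pics/c11.png

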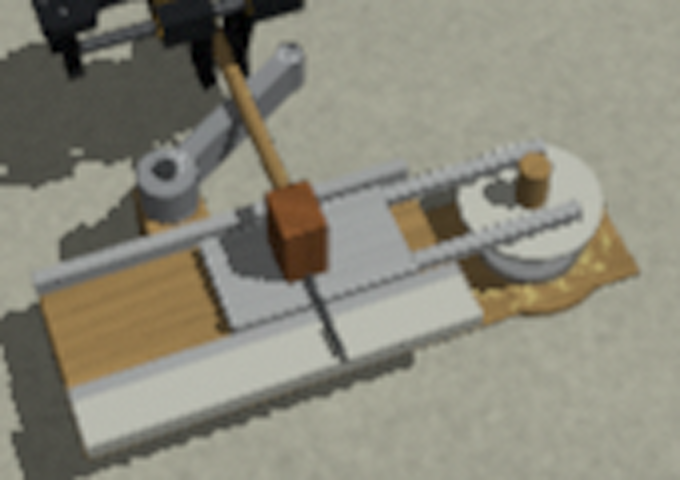

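View pics/wrist11.png

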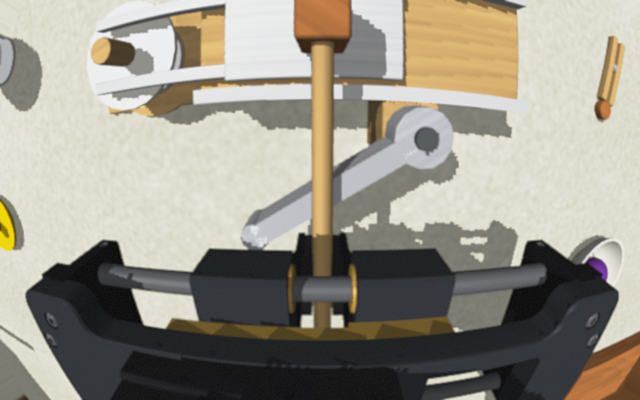

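Friction is about 8 N, the arm lags 7 mm, and the lever is still open with the pointer on the mark. I continue with a slightly lighter grip.

{"method": "carry_out", "body": {
  "rows": [
    {"offset": [0.004, 0, -0.0005], "rot": [0, 0, 0], "gripper": 0},
    {"offset": [0.005, 0, -0.0005], "rot": [0, 0, 0], "gripper": 0},
    {"offset": [0.005, 0, 0], "rot": [0, 0, 0], "gripper": 0},
    {"offset": [0.005, 0, 0], "rot": [0, 0, 0], "gripper": 0},
    {"offset": [0.004, 0, 0], "rot": [0, 0, 0], "gripper": 0},
    {"offset": [0, 0, 0], "rot": [0, 0, 0], "gripper": 0}
  ],
  "grip_force": 5
}}

```text
time: 15.35
position: [0.5269, -0.0304, 0.082]
tool_rot: [3.141, -0.025, -0.02]
ft_force: [-8.0, -2.2, -2.1]
grip_width: 0.112
```

```bash
python3 -c "
from h import *
snap('scene','scene12');snap('wrist','wrist12');st()
c=cv2.resize(load('scene12')['img'][180:300,230:400,::-1],None,fx=4,fy=4,interpolation=cv2.INTER_CUBIC);cv2.imwrite('pics/c12.png',c)
"
```

```text
t 15.45 p [ 0.5269 -0.0304  0.082 ] F [-8.2071 -1.9396 -2.0856] w 0.112
xaxis [ 0.9998 -0.016  -0.0122] z [-0.0123 -0.0006 -0.9999]
```

View pics/c12.png

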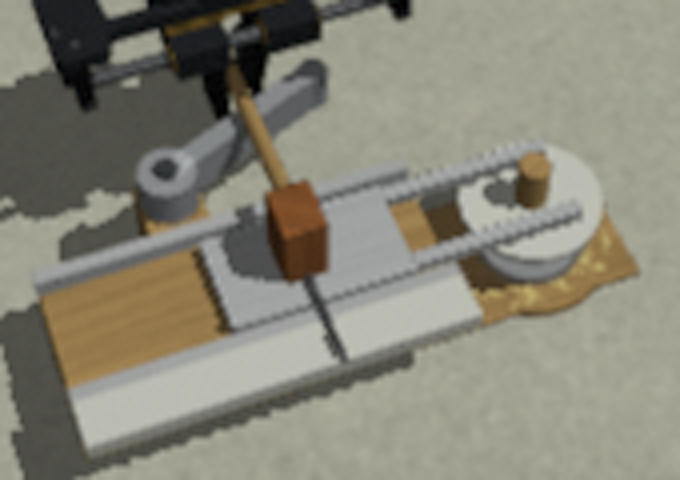

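View pics/wrist12.png

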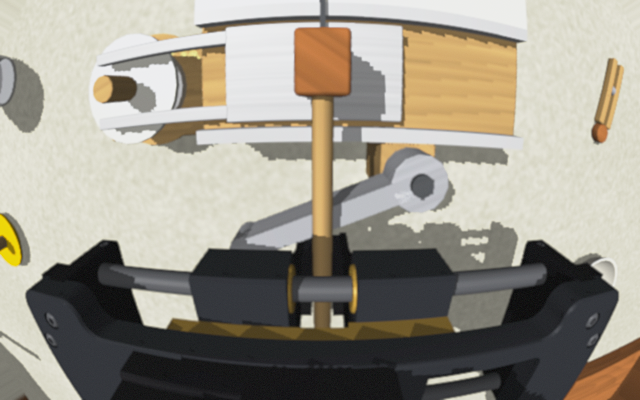

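The lever is now swinging shut and the pointer is still on the mark. I keep pushing to the stop.

{"method": "carry_out", "body": {
  "rows": [
    {"offset": [0.004, 0, 0], "rot": [0, 0, 0], "gripper": 0},
    {"offset": [0.005, 0, 0], "rot": [0, 0, 0], "gripper": 0},
    {"offset": [0.005, 0, 0], "rot": [0, 0, 0], "gripper": 0},
    {"offset": [0.005, 0, 0], "rot": [0, 0, 0], "gripper": 0},
    {"offset": [0.004, 0, 0], "rot": [0, 0, 0], "gripper": 0},
    {"offset": [0, 0, 0], "rot": [0, 0, 0], "gripper": 0}
  ]
}}

```text
time: 16.2
position: [0.5502, -0.0305, 0.0821]
tool_rot: [3.141, -0.025, -0.019]
ft_force: [-7.2, -1.6, -2.3]
grip_width: 0.11
```

```bash
python3 -c "
from h import *
snap('scene','scene13');snap('wrist','wrist13');st()
c=cv2.resize(load('scene13')['img'][180:300,230:400,::-1],None,fx=4,fy=4,interpolation=cv2.INTER_CUBIC);cv2.imwrite('pics/c13.png',c)
"
```

```text
t 16.3 p [ 0.5502 -0.0305  0.0821] F [-6.9864 -1.6574 -2.728 ] w 0.112
xaxis [ 0.9998 -0.0158 -0.0116] z [-0.0116 -0.0004 -0.9999]
```

View pics/c13.png

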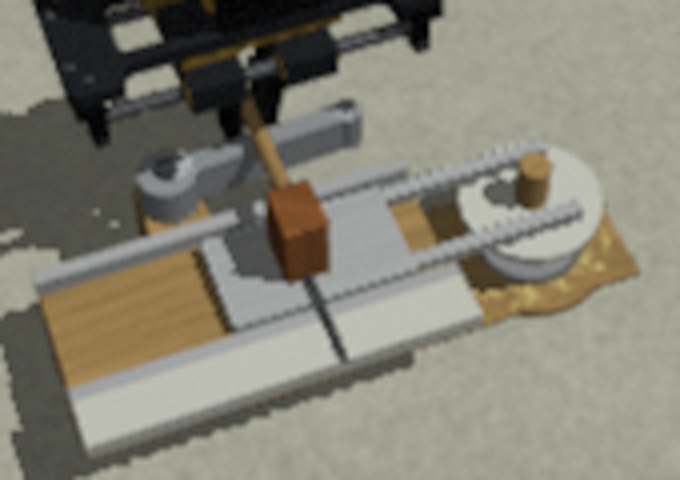

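View pics/wrist13.png

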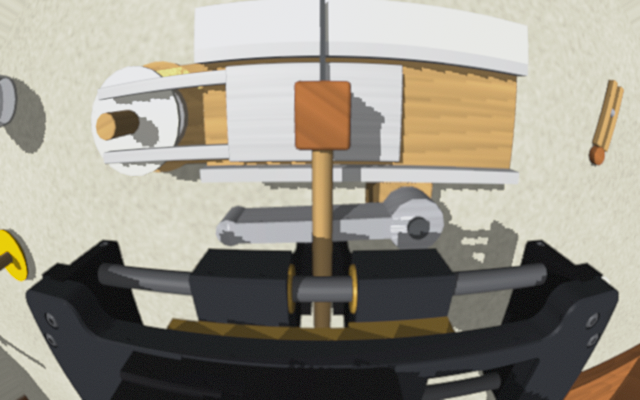

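The lever is nearly closed, at about 0.1 rad. I finish in smaller steps until the force rises.

{"method": "carry_out", "body": {
  "rows": [
    {"offset": [0.003, 0, 0], "rot": [0, 0, 0], "gripper": 0},
    {"offset": [0.003, 0, 0], "rot": [0, 0, 0], "gripper": 0},
    {"offset": [0.003, 0, 0], "rot": [0, 0, 0], "gripper": 0},
    {"offset": [0, 0, 0], "rot": [0, 0, 0], "gripper": 0}
  ]
}}

```text
time: 16.8
position: [0.5534, -0.0305, 0.0819]
tool_rot: [3.14, -0.025, -0.039]
ft_force: [-23.3, -1.1, 12.8]
grip_width: 0.109
```

{"method": "carry_out", "body": {
  "rows": [
    {"offset": [0.003, 0, 0], "rot": [0, 0, 0], "gripper": 0},
    {"offset": [0, 0, 0], "rot": [0, 0, 0], "gripper": 0}
  ]
}}

```text
time: 17.05
position: [0.5536, -0.0305, 0.0819]
tool_rot: [3.139, -0.025, -0.049]
ft_force: [-31.0, -1.3, 20.6]
grip_width: 0.113
```

```bash
python3 -c "
from h import *
snap('scene','scene14');snap('wrist','wrist14');st()
c=cv2.resize(load('scene14')['img'][180:300,230:400,::-1],None,fx=4,fy=4,interpolation=cv2.INTER_CUBIC);cv2.imwrite('pics/c14.png',c)
"
```

```text
t 17.15 p [ 0.5536 -0.0305  0.0819] F [-30.2605  -1.5015  20.2523] w 0.114
xaxis [ 0.9994 -0.016  -0.0311] z [-0.0311 -0.0021 -0.9995]
```

View pics/c14.png

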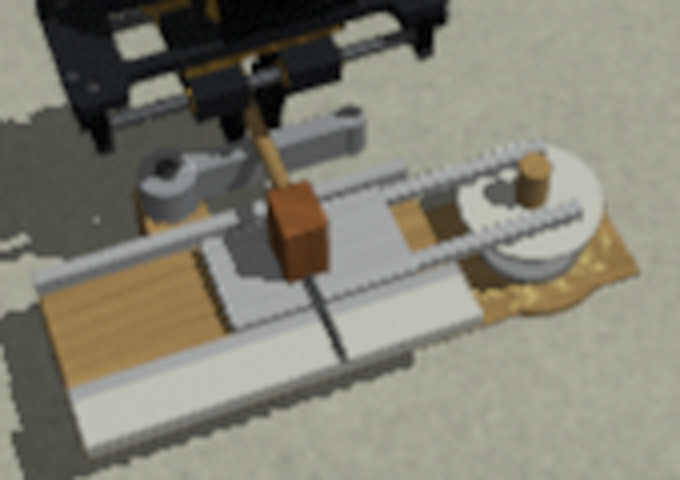

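View pics/wrist14.png

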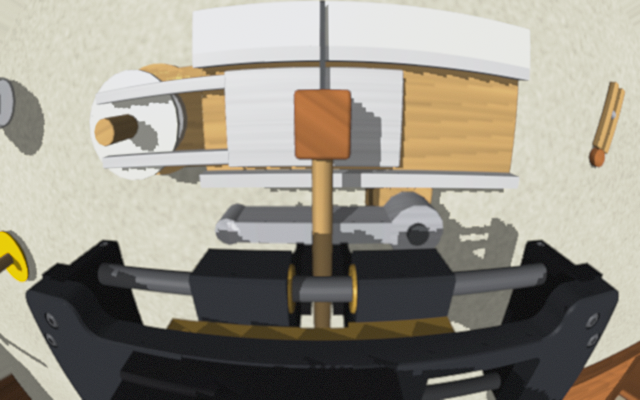

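The arm stopped and the force rose to 30 N, so the lever is at its stop. The finger edge is at holder y of about 64 mm, the lever's closed face. I ease the push and check once more.

{"method": "carry_out", "body": {
  "rows": [
    {"offset": [-0.003, 0, 0], "rot": [0, 0, 0], "gripper": 0},
    {"offset": [-0.002, 0, 0], "rot": [0, 0, 0], "gripper": 0},
    {"offset": [0, 0, 0], "rot": [0, 0, 0], "gripper": 0},
    {"offset": [0, 0, 0], "rot": [0, 0, 0], "gripper": 0},
    {"offset": [0, 0, 0], "rot": [0, 0, 0], "gripper": 0},
    {"offset": [0, 0, 0], "rot": [0, 0, 0], "gripper": 0}
  ]
}}

```text
time: 17.9
position: [0.5534, -0.0305, 0.082]
tool_rot: [3.14, -0.025, -0.032]
ft_force: [-17.6, -1.8, 6.9]
grip_width: 0.114
```

```bash
python3 -c "
from h import *
w=snap('wrist','wrist15');snap('scene','scene15');snap('top','top15');st()
print('pivot',plane(w,417,234,.087,True),'tip',plane(w,231,229,.087,True))
a=cv2.resize(load('scene15')['img'][230:280,280:340,::-1],None,fx=8,fy=8,interpolation=cv2.INTER_CUBIC)
b=cv2.resize(load('top15')['img'][130:180,310:350,::-1],None,fx=8,fy=8,interpolation=cv2.INTER_CUBIC)
cv2.imwrite('pics/c15.png',np.hstack([a,b]))
cv2.imwrite('pics/c15w.png',cv2.resize(w['img'][60:260,80:460,::-1],None,fx=2,fy=2))
"
```

```text
t 18.05 p [ 0.5534 -0.0305  0.0819] F [-17.9283  -1.8068   6.8901] w 0.111
xaxis [ 0.9997 -0.0159 -0.0201] z [-0.0201 -0.0011 -0.9998]
pivot [ 0.5673 -0.083   0.087 ] tip [0.5719 0.018  0.087 ]
```

View pics/c15.png

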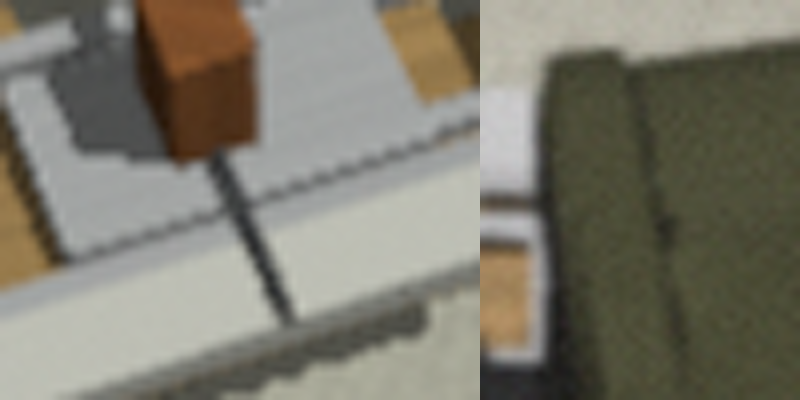

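View pics/c15w.png

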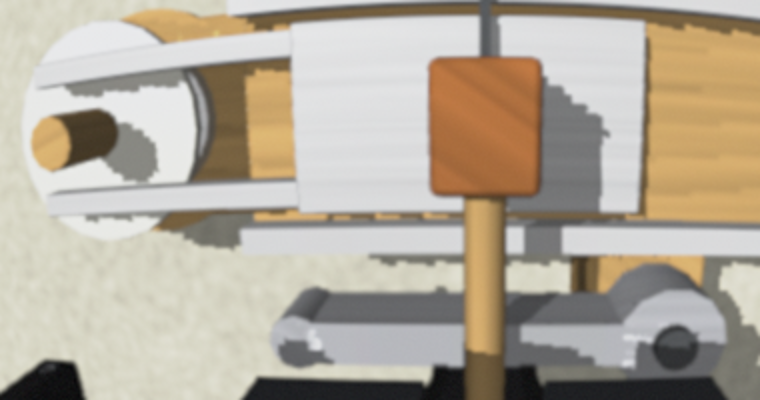

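View pics/scene15.png

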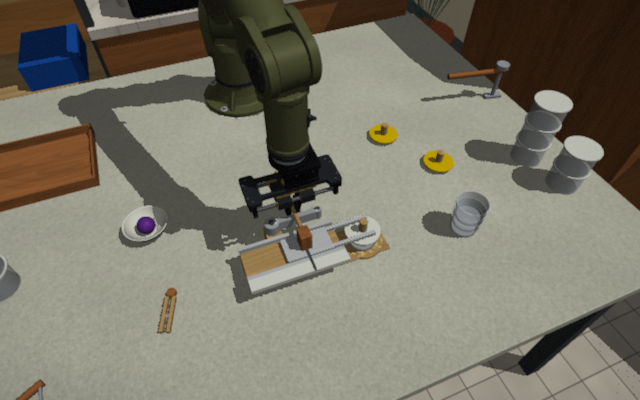

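```bash
python3 -c "
from h import *
print(workorder.close_job()); st()"
```

```text
the job is handed in; nothing more can be done
None
the job is handed in; nothing more can be done
```

The job is handed in. The lid is on the cup, the leg is held at the mark, and the cam lever is shut; handing in gave no verdict. The arm's clock stood at 18.05 s of the 61 s allowed.

- **Lid:** I put the white lid on the cup and let go, knob up. It looked level, and its centre measured within about 2 mm of the cup's centre in the wrist view. The two yellow lids were left alone.
- **Leg:** I gripped the dowel and pulled about 80 mm. The first pull stopped 2.5 mm short, so I corrected it.
- **Pointer:** In the last scene picture the pointer lies over the mark within about 1 mm. I couldn't confirm that from above at the end, because the arm blocked the top camera. The top view before the lever push agreed.
- **Lever:** I slid the fingers along the dowel until the push rose to 30 N with no more movement, then eased it to about 18 N. The lever angle measured in the wrist view came out at −0.03 rad, slightly past the stop. I take that as picture error around fully closed.
- **Grip at hand-in:** The jaws were still closed on the dowel, opened about 9.7 mm against its 10 mm.
- **Other things:** The dish, ball, clothespin toy and cup stack look unmoved in the last scene picture. I did not measure them.

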